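# Roll the long tube onto the gauging band

## Task

On the dark inspection plate of the garage bench lie a long and a short steel tube, with a white gauging band between them. Roll the long tube over the plate, without picking it up, and stop it on the band: lying along the band with its centreline over it and its middle near the band's middle, left free and still. Leave the short tube where it lies.

Things in the scene. Friction and masses are not known exactly. Their poses are not given: they have to be found in the camera images.
- long_tube_mid (a point): Middle of the long steel tube: the point on its axis, halfway along, 43 mm above the bench as it lies on the plate. Diameter 50 mm, length 190 mm, 0.3 to 0.65 kg; handle it as a solid bar. x axis along the tube; y and z turn as it rolls. Polished and oiled, it slips on the fingers (friction about 0.4). After a slow push (under 0.1 m/s) it rolls on a few mm and stops.
- short_tube_mid (a point): Middle of the short steel tube, the one to leave alone: the point on its axis, halfway along, 43 mm above the bench. Same outer diameter, 50 mm, length 110 mm, x axis along the tube. It lies on the plate on the other side of the band from the long tube.
- band: White band, 210 mm long and 30 mm wide, flat on the plate. Origin at its centre on the plate's top face, 18 mm above the bench; x axis along the band, y across it (the way the tube must roll), z up. The tubes start roughly parallel to it, one on each side, 110 to 210 mm from its centreline; which side is which varies.
- plate: Dark flat inspection plate fixed on the bench, 260 mm (x) by 460 mm (y) and 18 mm thick. Origin at the centre of its underside, on the bench; x axis parallel to the band's, y along the plate's long side, z up.
Things that resemble listed ones, but are neither listed nor needed, are in the scene too. Leave any blue or purple look-alike of the part that bears long_tube_mid alone.

How it is judged (in metres and radians):
On the way:
1. the long tube has rolled (not slid) on the plate: turned by more than about 70 degrees about its axis and moved more than 40 mm (angle between long_tube_mid's own z axis and vertical above 1.2 rad and distance of long_tube_mid from where it was at the start of the episode above 0.04 m and height (world z) of long_tube_mid below 0.053 m), for 0.05 s.
At the end, for the whole second after the job is handed in: The long tube lies still on the plate with its middle within 15 mm of the band's centreline (over the band) and within 30 mm of the band's centre along it, parallel to the band within 11 degrees (0.2 rad); the short tube is within 20 mm of where it started (y of long_tube_mid in the frame of band between -0.015 and 0.015 m and x of long_tube_mid in the frame of band between -0.03 and 0.03 m and angle between the x axis of long_tube_mid and the x axis of band, either way round below 0.2 rad and height (world z) of long_tube_mid between 0.038 and 0.048 m and linear speed of long_tube below 0.01 m/s and distance of short_tube_mid from where it was at the start of the episode below 0.02 m); the robot touches nothing.
It fails at once if the long tube is lifted more than 10 mm off the plate (height (world z) of long_tube_mid above 0.053 m).
It fails at once if the short tube is moved more than 20 mm (distance of short_tube_mid from where it was at the start of the episode above 0.02 m).
It also fails if it takes over 32 s, if anything falls off the work surface, if the arm or the gripper's body presses on something with over 40 N, if the wrist force passes 120 N, or if a joint passes its speed limit or range.

## Robot

A 6-joint arm with a two-finger parallel gripper is mounted at the origin on the work surface. World frame = base frame: x ahead of the robot, y to its left, z up, the work surface at z = 0. Lengths are in mm, angles in rad, forces in N, time in s.
With the tool pointing down it reaches from about 275 to 1000 mm from the base axis. Payload 8.4 kg.
Tool frame: the origin (TCP) lies at the very end of the fingers, on their centre line; the grasp point (between the pads) lies 19 mm behind it (r.tcp_to_grasp is the distance from the TCP to the grasp point, in mm); z points along the fingers, y is the line along which they close (so a half turn about z gives the same grasp; the last joint's range is limited). The gripper opens to 85 mm and grips with 20 to 120 N. Pads are 22 mm wide; open, the fingers measure 114 mm over their backs; the gripper's body (76 mm by 85 mm) begins 54 mm behind the grasp point. The pads swing forward as they close: fully open they stand 13 mm farther back than shut.
Start: joints at [1.256, 0.353, 1.633, -0, 1.155, -0.002], TCP at [192.326, 594.675, 231.281] pointing down, gripper open.
Joint ranges: [-2.63, 2.63], [-0.92, 2.1], [0.06, 2.66], [-1.3, 4.44], [0, 2.69], [-3.02, 3.02]. Speed limits (rad/s): [2.22, 2.22, 2.79, 3.14, 3.14, 3.14].

## Interface

Orientations are given as [roll, pitch, yaw] about the fixed x, y, z axes, in that order (R = Rz(yaw) Ry(pitch) Rx(roll)).
In Python, from rig import r gives the robot as it stands. The module is installed in compiled form; this text tells all that it offers.
- The arm moves only by the tool play_rows, never from a script. Its argument "rows" is a list of rows, each an object with "dp": the shift along the tool's x, y, z in units of 40 mm (1.0 is 40 mm), a list of three; "turn": the turn, a rotation vector about the tool's x, y, z in units of 6 degrees (1.0 is 6 degrees), a list of three; "fingers": the closure, from 0 (fully open) to 1 (shut). In form: [{"dp": [tx, ty, tz], "turn": [wx, wy, wz], "fingers": fingers}, ...]. A call has 1 to 5 rows; each row shifts and turns the commanded pose from where the row before left it, along the tool's axes as they then stand; what a row does not reach is not made up. A row lasts 1/12 s, in which the tool goes at most 41.7 mm and 7.16 degrees, less where a joint would pass 70% of its speed; a pose out of reach is approached as far as the arm can. A call is refused whole if a number of a shift passes 1 or a number of a turn 1, either way. A call with a gripper value outside its range is refused whole. The fingers move at their own pace and stop on an object; "force" is the grip in N (left out, the last holds). Time passes only in rows, so rows that do not move let the fingers close. It gives the time, the measured TCP pose, the force, the opening and the grip force at its end, in the units of the state.
- r.sense(): the state, without advancing time (a new reading comes with each control period).
- r.grab_frame(name): name is "scene" or "top" or "wrist"; returns a dict with "pixels" (480x640x3 uint8, red, green, blue), "fx", "fy", "cx", "cy" (pixels), "pose" (4x4, takes a point from camera to world coordinates). Camera axes: x right, y down, z forward; pixel columns grow to the right and rows downward; lengths in mm; the calibration is good to about 2 mm. A picture is of the moment at which its call begins. There is no depth.
- r.sign_off(): hands the job in; it is judged then, once.
The state is a dict: "clock": time; "qpos": joint angles; "qvel": joint speeds; "joint_efforts": joint torques, N m; "eef_pos": TCP position; "tcp_rot": TCP orientation; "contact_force": force on the tool from outside, world axes, zero at the start; "wrist_torque": the same for the moment, N m; "opening": opening from 0.0 (shut) to 1.0 (fully open); "grasp_force": force on a finger pad.
Only numpy, scipy, OpenCV 4.12 (cv2) and the standard library are available. Lean on these libraries where they do the work, as an engineer would, in place of code of your own. Each camera call takes 0.05 s, during which the arm holds its last target. There are 200 camera calls.

## Working session

There is one attempt and no reset: what is moved stays moved. The work goes in short steps, Python scripts to look and compute and a tool call to move; the robot and the scene stay as the last step left them, time stands still between calls to the robot, and variables do not carry over. Pictures are saved under pics/ and viewed, at most 10 in all, crops included, and the job is handed in when it is done.

Besides the shell and the picture viewer there is one more tool, called after "Call:" in YAML: its name, and indented under it one key for each argument. play_rows: Moves the arm, as the interface text tells. Its arguments: {"type":"object","properties":{"rows":{"type":"array"},"force":{"type":"number"}},"required":["rows"]}

```bash
mkdir -p pics; python3 - <<'E'
from rig import r
import cv2,numpy as np
for n in ("top","scene"):
    f=r.grab_frame(n); cv2.imwrite(f"pics/{n}0.png",f["pixels"][:,:,::-1]); np.savez(f"{n}0.npz",**f)
    print(n,f["fx"],f["fy"],f["cx"],f["cy"],np.round(f["pose"],3).tolist())
s=r.sense(); print(s)
E
```

```text
top 440.4814487651038 440.4814487651038 318.30943132072963 242.88848190599305 [[0.025, -0.987, 0.161, 242.363], [-0.999, -0.021, 0.029, -39.843], [-0.025, -0.162, -0.986, 1112.922], [0.0, 0.0, 0.0, 1.0]]
scene 514.1202630064148 514.1202630064148 321.5915957352442 237.4303260022952 [[0.752, 0.564, -0.34, 830.175], [0.659, -0.636, 0.402, -508.375], [0.011, -0.526, -0.85, 1138.52], [0.0, 0.0, 0.0, 1.0]]
{'clock': 0.1, 'qpos': array([ 1.25562020e+00,  3.53577894e-01,  1.63403896e+00, -2.14380861e-05,
        1.15523464e+00, -2.38989014e-03]), 'qvel': array([-0.00088142, -0.00421264, -0.00345879, -0.00125643,  0.00052826,
       -0.00019749]), 'joint_efforts': array([-4.47204984e-04, -6.06355405e+01, -3.42816138e+01, -5.63359151e-05,
        3.95262701e-03,  4.05916103e-05]), 'eef_pos': array([192.18735745, 594.26898147, 230.64629248]), 'tcp_rot': array([-3.14033377e+00,  1.65940400e-05,  2.82881510e+00]), 'contact_force': array([ 0.58626679, -1.87344074, -0.07008761]), 'wrist_torque': array([-0.02221174,  0.03062604, -0.02713784]), 'grasp_force': 0.0, 'opening': 0.999812121985376}
```

View pics/top0.png

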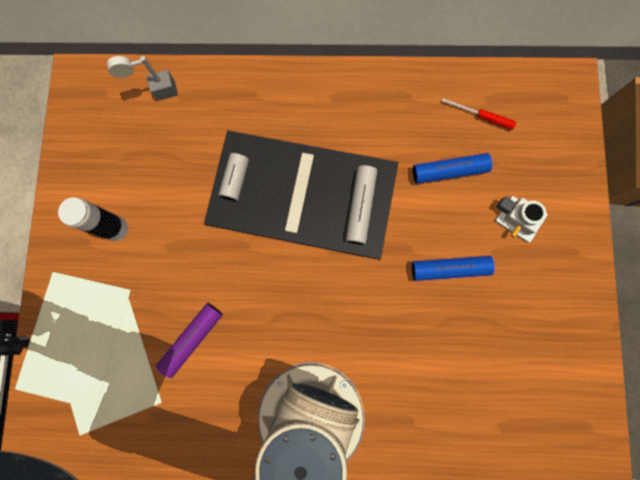

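View pics/scene0.png

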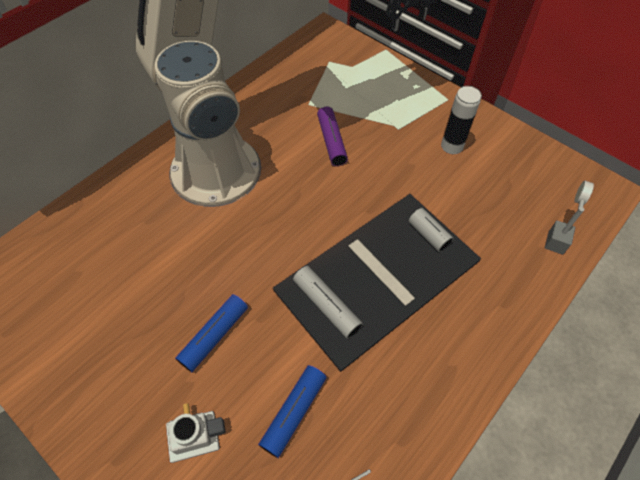

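The top view shows the long tube at about (362,205), the band at (300,193) and the short tube at (234,177). The blue tubes are off the plate on the right.

```bash
cat > h.py <<'E'
import cv2,numpy as np
def w(f,uv,z):
    d=np.array([(uv[0]-f["cx"])/f["fx"],(uv[1]-f["cy"])/f["fy"],1]); P=f["pose"]; d=P[:3,:3]@d; o=P[:3,3]
    return (o+d*(z-o[2])/d[2])[:2]
def find(f,poly):
    """bright grey/white blobs inside the image polygon -> list of (name, middle xy, axis angle, length, width)"""
    im=f["pixels"].astype(int); roi=np.zeros(im.shape[:2],np.uint8); cv2.fillPoly(roi,[np.array(poly)],1)
    m=((im.min(2)>75)&(roi>0)).astype(np.uint8); m=cv2.morphologyEx(m,cv2.MORPH_CLOSE,np.ones((5,5)))
    n,l,st,_=cv2.connectedComponentsWithStats(m); out=[]
    for i in range(1,n):
        if st[i,4]<300: continue
        pts=np.argwhere(l==i)[:,::-1].astype(np.float32)
        for z in (18,43):
            q=np.array([w(f,p,z) for p in pts],np.float32)
            c,(a,b),_=cv2.minAreaRect(q); bp=cv2.boxPoints(cv2.minAreaRect(q))
            e=max((bp[1]-bp[0],bp[2]-bp[1]),key=np.linalg.norm); t=np.arctan2(e[1],e[0])
            t=(t+np.pi/2)%np.pi-np.pi/2
            out.append((z,np.round(c,1),round(float(t),3),round(max(a,b)),round(min(a,b)),st[i,:2].tolist()))
    return out
E
python3 - <<'E'
from h import *
f=dict(np.load("top0.npz"))
for o in find(f,[(228,135),(395,164),(379,256),(207,222)]): print(o)
print([w(f,p,18).round() for p in [(228,132),(398,163),(381,258),(206,224)]])
f=dict(np.load("scene0.npz"))
for o in find(f,[(410,198),(478,258),(342,367),(277,291)]): print(o)
E
```

```text
(18, array([595.7, 216.3]), -0.212, 122, 54, [218, 152])
(43, array([587.6, 210.5]), -0.212, 119, 53, [218, 152])
(18, array([553.5,  44.6]), -0.181, 215, 36, [284, 152])
(43, array([546.4,  42.7]), -0.181, 210, 35, [284, 152])
(18, array([ 526.7, -116.6]), -0.145, 207, 52, [346, 165])
(43, array([ 520.2, -114.9]), -0.145, 202, 51, [346, 165])
[array([713., 238.]), array([ 635., -209.]), array([ 386., -165.]), array([464., 280.])]
(18, array([570.6, 230.7]), -0.208, 124, 57, [409, 208])
(43, array([576.4, 214.2]), -0.208, 121, 56, [409, 208])
(18, array([554.1,  45.4]), -0.178, 214, 34, [348, 239])
(43, array([560.2,  33. ]), -0.178, 209, 33, [348, 239])
(18, array([ 509. , -103.5]), -0.145, 193, 53, [294, 268])
(43, array([ 516.2, -112.5]), -0.145, 189, 52, [294, 268])
```

```bash
cat > plan.py <<'E'
import numpy as np,sys
from rig import r
from scipy.spatial.transform import Rotation as R
def plan(tgt,yaw,N,p=None,y0=None):
    s=r.sense(); p=s["eef_pos"] if p is None else np.array(p); y0=s["tcp_rot"][2] if y0 is None else y0
    d=(np.array(tgt)-p)/N; dy=((yaw-y0+np.pi)%(2*np.pi)-np.pi)/N
    print("turn z/row",round(-np.degrees(dy)/6,3))
    for i in range(N):
        T=R.from_euler("xyz",[np.pi,0,y0+dy*i]); print(i,np.round(T.inv().apply(d)/40,2).tolist())
E
python3 -c "
from plan import *
plan([509,-171,115],1.41,25)"
```

```text
turn z/row 0.542
0 [-0.54, -0.63, 0.12]
1 [-0.57, -0.6, 0.12]
2 [-0.6, -0.57, 0.12]
3 [-0.64, -0.53, 0.12]
4 [-0.67, -0.49, 0.12]
5 [-0.69, -0.46, 0.12]
6 [-0.72, -0.42, 0.12]
7 [-0.74, -0.37, 0.12]
8 [-0.76, -0.33, 0.12]
9 [-0.78, -0.29, 0.12]
10 [-0.79, -0.24, 0.12]
11 [-0.8, -0.2, 0.12]
12 [-0.81, -0.15, 0.12]
13 [-0.82, -0.11, 0.12]
14 [-0.83, -0.06, 0.12]
15 [-0.83, -0.01, 0.12]
16 [-0.83, 0.04, 0.12]
17 [-0.82, 0.08, 0.12]
18 [-0.82, 0.13, 0.12]
19 [-0.81, 0.17, 0.12]
20 [-0.8, 0.22, 0.12]
21 [-0.78, 0.27, 0.12]
22 [-0.77, 0.31, 0.12]
23 [-0.75, 0.35, 0.12]
24 [-0.73, 0.39, 0.12]
```

Call:
play_rows:
  rows:
    - {"dp":[-0.54,-0.63,0.12],"turn":[0,0,0.54],"fingers":0}
    - {"dp":[-0.57,-0.6,0.12],"turn":[0,0,0.54],"fingers":0}
    - {"dp":[-0.6,-0.57,0.12],"turn":[0,0,0.54],"fingers":0}
    - {"dp":[-0.64,-0.53,0.12],"turn":[0,0,0.54],"fingers":0}
    - {"dp":[-0.67,-0.49,0.12],"turn":[0,0,0.54],"fingers":0}

```text
clock: 0.52
eef_pos: [256.0, 439.9, 206.7]
tcp_rot: [-3.141, 0.0, 2.544]
contact_force: [0.4, -0.2, 0.1]
opening: 1.0
grasp_force: 0.0
```

Call:
play_rows:
  rows:
    - {"dp":[-0.69,-0.46,0.12],"turn":[0,0,0.54],"fingers":0}
    - {"dp":[-0.72,-0.42,0.12],"turn":[0,0,0.54],"fingers":0}
    - {"dp":[-0.74,-0.37,0.12],"turn":[0,0,0.54],"fingers":0}
    - {"dp":[-0.76,-0.33,0.12],"turn":[0,0,0.54],"fingers":0}
    - {"dp":[-0.78,-0.29,0.12],"turn":[0,0,0.54],"fingers":0}

```text
clock: 0.93
eef_pos: [319.6, 286.6, 183.0]
tcp_rot: [-3.141, 0.0, 2.261]
contact_force: [1.0, 1.0, 0.3]
opening: 0.999
grasp_force: 0.0
```

Call:
play_rows:
  rows:
    - {"dp":[-0.79,-0.24,0.12],"turn":[0,0,0.54],"fingers":0}
    - {"dp":[-0.8,-0.2,0.12],"turn":[0,0,0.54],"fingers":0}
    - {"dp":[-0.81,-0.15,0.12],"turn":[0,0,0.54],"fingers":0}
    - {"dp":[-0.82,-0.11,0.12],"turn":[0,0,0.54],"fingers":0}
    - {"dp":[-0.83,-0.06,0.12],"turn":[0,0,0.54],"fingers":0}

```text
clock: 1.35
eef_pos: [383.1, 133.9, 159.0]
tcp_rot: [-3.142, -0.0, 1.978]
contact_force: [0.9, -0.3, 0.0]
opening: 1.0
grasp_force: 0.0
```

Call:
play_rows:
  rows:
    - {"dp":[-0.83,-0.01,0.12],"turn":[0,0,0.54],"fingers":0}
    - {"dp":[-0.83,0.04,0.12],"turn":[0,0,0.54],"fingers":0}
    - {"dp":[-0.82,0.08,0.12],"turn":[0,0,0.54],"fingers":0}
    - {"dp":[-0.82,0.13,0.12],"turn":[0,0,0.54],"fingers":0}
    - {"dp":[-0.81,0.17,0.12],"turn":[0,0,0.54],"fingers":0}

```text
clock: 1.77
eef_pos: [447.1, -19.1, 135.0]
tcp_rot: [-3.142, -0.0, 1.695]
contact_force: [0.3, 1.1, 0.5]
opening: 1.002
grasp_force: 0.0
```

Call:
play_rows:
  rows:
    - {"dp":[-0.8,0.22,0.12],"turn":[0,0,0.54],"fingers":0}
    - {"dp":[-0.78,0.27,0.12],"turn":[0,0,0.54],"fingers":0}
    - {"dp":[-0.77,0.31,0.12],"turn":[0,0,0.54],"fingers":0}
    - {"dp":[-0.75,0.35,0.12],"turn":[0,0,0.54],"fingers":0}
    - {"dp":[-0.73,0.39,0.12],"turn":[0,0,0.54],"fingers":0}

```text
clock: 2.18
eef_pos: [511.0, -171.9, 110.8]
tcp_rot: [-3.141, -0.0, 1.412]
contact_force: [1.0, 1.0, -0.5]
opening: 0.999
grasp_force: 0.0
```

Call:
play_rows:
  rows:
    - {"dp":[0,0,0],"turn":[0,0,0],"fingers":0}
    - {"dp":[0,0,0],"turn":[0,0,0],"fingers":0}

```text
clock: 2.35
eef_pos: [510.8, -171.6, 110.6]
tcp_rot: [-3.141, -0.0, 1.413]
contact_force: [-0.6, 0.2, -0.4]
opening: 1.004
grasp_force: 0.0
```

Call:
play_rows:
  rows:
    - {"dp":[0,0,0.6],"turn":[0,0,0],"fingers":0}
    - {"dp":[0,0,0.6],"turn":[0,0,0],"fingers":0}
    - {"dp":[0,0,0.5],"turn":[0,0,0],"fingers":0}
    - {"dp":[0,0,0.4],"turn":[0,0,0],"fingers":0}
    - {"dp":[0,0,0],"turn":[0,0,0],"fingers":0}

```text
clock: 2.77
eef_pos: [508.1, -168.4, 24.6]
tcp_rot: [-3.136, -0.001, 1.417]
contact_force: [-0.6, 0.3, -0.1]
opening: 1.003
grasp_force: 0.0
```

```bash
python3 - <<'E'
from rig import r
import cv2
f=r.grab_frame("scene"); cv2.imwrite("pics/scene1.png",cv2.resize(f["pixels"][180:400,200:500,::-1],None,fx=2.5,fy=2.5))
E
```

```text
(no output)
```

View pics/scene1.png

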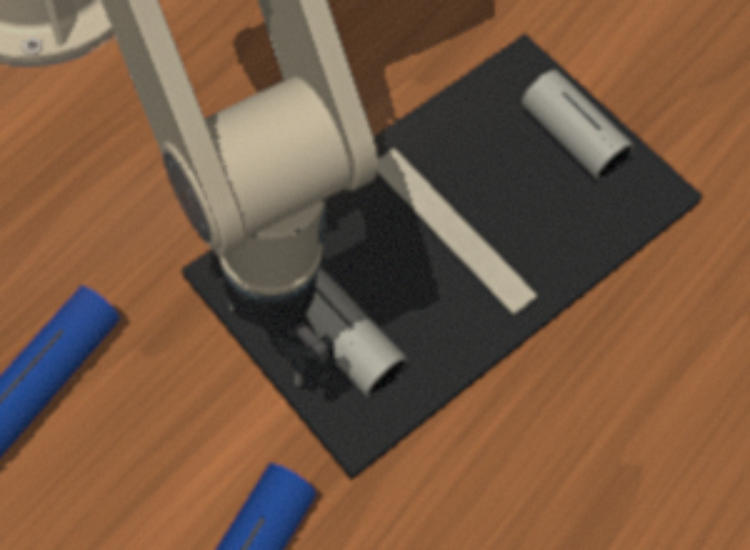

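The wrist and fingers are behind the long tube, between it and the plate's edge. Next I push it slowly towards the band.

Call:
play_rows:
  rows:
    - {"dp":[0.15,0.01,0],"turn":[0,0,0.01],"fingers":0}
    - {"dp":[0.15,0.01,0],"turn":[0,0,0.01],"fingers":0}
    - {"dp":[0.15,0.01,0],"turn":[0,0,0.01],"fingers":0}
    - {"dp":[0.15,0.01,0],"turn":[0,0,0.01],"fingers":0}
    - {"dp":[0.15,0.01,0],"turn":[0,0,0.01],"fingers":0}

```text
clock: 3.23
eef_pos: [518.1, -140.1, 28.0]
tcp_rot: [3.14, 0.0, 1.41]
contact_force: [0.4, -0.1, 0.1]
opening: 1.003
grasp_force: 0.0
```

Call:
play_rows:
  rows:
    - {"dp":[0.16,0.01,0],"turn":[0,0,0.01],"fingers":0}
    - {"dp":[0.16,0.01,0],"turn":[0,0,0.01],"fingers":0}
    - {"dp":[0.16,0.01,0],"turn":[0,0,0.01],"fingers":0}
    - {"dp":[0.16,0.01,0],"turn":[0,0,0.01],"fingers":0}
    - {"dp":[0.16,0.01,0],"turn":[0,0,0.01],"fingers":0}

```text
clock: 3.65
eef_pos: [524.8, -109.0, 27.2]
tcp_rot: [-3.141, 0.0, 1.405]
contact_force: [0.4, -0.7, 0.5]
opening: 1.0
grasp_force: 0.1
```

Call:
play_rows:
  rows:
    - {"dp":[0.16,0.01,0],"turn":[0,0,0.01],"fingers":0}
    - {"dp":[0.16,0.01,0],"turn":[0,0,0.01],"fingers":0}
    - {"dp":[0.16,0.01,0],"turn":[0,0,0.01],"fingers":0}
    - {"dp":[0.16,0.01,0],"turn":[0,0,0.01],"fingers":0}
    - {"dp":[0.16,0.01,0],"turn":[0,0,0.01],"fingers":0}

```text
clock: 4.07
eef_pos: [532.2, -77.8, 27.3]
tcp_rot: [3.142, 0.0, 1.399]
contact_force: [-0.3, -0.7, 1.0]
opening: 0.996
grasp_force: 0.1
```

```bash
python3 - <<'E'
from rig import r
import cv2,numpy as np
f=r.grab_frame("scene"); np.savez("scene2.npz",**f); cv2.imwrite("pics/scene2.png",cv2.resize(f["pixels"][180:400,200:500,::-1],None,fx=2.5,fy=2.5))
print(r.sense()["eef_pos"],r.sense()["tcp_rot"])
E
```

```text
[532.43251441 -77.00744326  27.31884725] [ 3.14142178e+00 -2.90161145e-04  1.39936888e+00]
```

View pics/scene2.png

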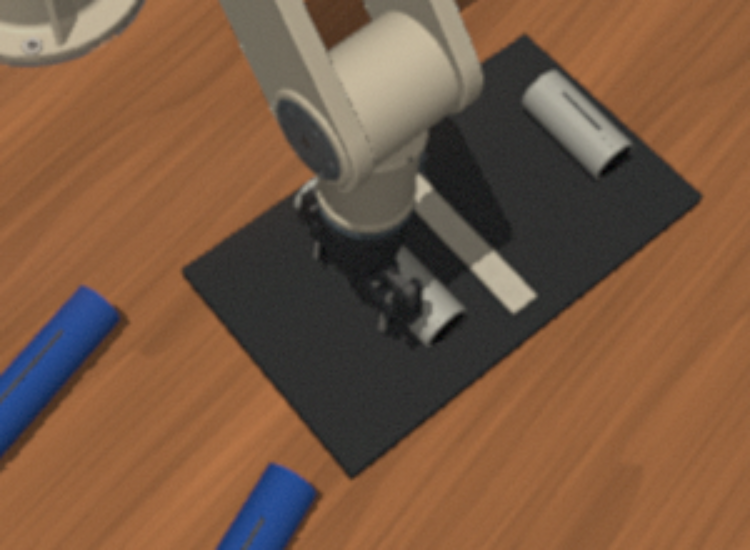

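The tube is rolling ahead of the fingers. Its far end cap is at crop (448,325), which is full-image (379,310).

```bash
python3 - <<'E'
from h import *
from rig import r
B=np.array([554,45]);ux=np.array([.984,-.179]);n=np.array([.179,.984])
f=dict(np.load("scene2.npz")); e=w(f,(379.5,310),43); print(e,(e-B)@ux,(e-B)@n)
t=r.sense()["eef_pos"][:2]; print("tcp",(t-B)@ux,(t-B)@n)
t=r.grab_frame("top"); cv2.imwrite("pics/top2.png",cv2.resize(t["pixels"][120:270,190:410,::-1],None,fx=3,fy=3)); np.savez("top2.npz",**t)
E
```

```text
[622.07535922 -49.50162342] 83.9019440626658 -80.80410814454592
tcp 0.6169265196183105 -123.91590408421911
```

View pics/top2.png

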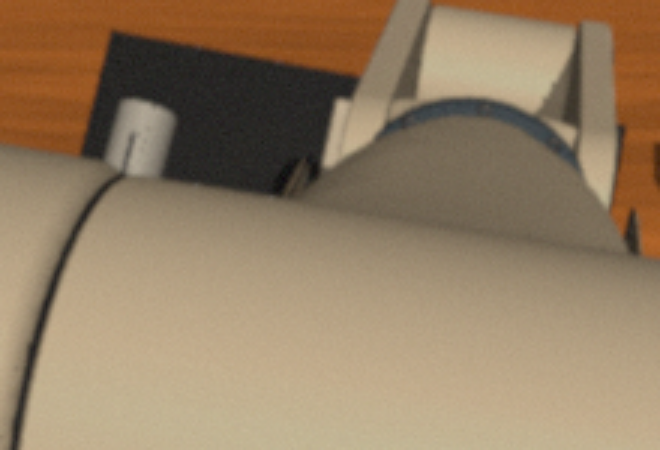

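The arm hides the tube in the top view; only the short tube shows, and it is undisturbed. The scene view puts the tube about 81 mm short of the band, so I go on and slow down at the end.

Call:
play_rows:
  rows:
    - {"dp":[0.15,0,0],"turn":[0,0,0.01],"fingers":0}
    - {"dp":[0.15,0,0],"turn":[0,0,0.01],"fingers":0}
    - {"dp":[0.15,0,0],"turn":[0,0,0.01],"fingers":0}
    - {"dp":[0.15,0,0],"turn":[0,0,0.01],"fingers":0}
    - {"dp":[0.15,0,0],"turn":[0,0,0.01],"fingers":0}

```text
clock: 4.58
eef_pos: [537.3, -48.3, 27.3]
tcp_rot: [3.142, -0.0, 1.394]
contact_force: [0.0, 0.4, 0.5]
opening: 0.999
grasp_force: 0.0
```

Call:
play_rows:
  rows:
    - {"dp":[0.15,0,0],"turn":[0,0,0.01],"fingers":0}
    - {"dp":[0.15,0,0],"turn":[0,0,0],"fingers":0}
    - {"dp":[0.15,0,0],"turn":[0,0,0],"fingers":0}
    - {"dp":[0.12,0,0],"turn":[0,0,0],"fingers":0}
    - {"dp":[0.1,0,0],"turn":[0,0,0],"fingers":0}

```text
clock: 5.0
eef_pos: [542.1, -21.8, 27.3]
tcp_rot: [3.142, -0.0, 1.393]
contact_force: [-0.2, 0.4, -0.7]
opening: 1.0
grasp_force: 0.0
```

Call:
play_rows:
  rows:
    - {"dp":[0.1,0,0],"turn":[0,0,0],"fingers":0}
    - {"dp":[0.1,0,0],"turn":[0,0,0],"fingers":0}
    - {"dp":[0.1,0,0],"turn":[0,0,0],"fingers":0}
    - {"dp":[0.08,0,0],"turn":[0,0,0],"fingers":0}
    - {"dp":[0,0,0],"turn":[0,0,0],"fingers":0}

```text
clock: 5.42
eef_pos: [544.8, -7.0, 27.3]
tcp_rot: [3.141, -0.0, 1.393]
contact_force: [-0.3, -0.3, -0.7]
opening: 0.997
grasp_force: 0.0
```

```bash
python3 - <<'E'
from rig import r
import cv2,numpy as np
f=r.grab_frame("scene"); np.savez("scene3.npz",**f); cv2.imwrite("pics/scene3.png",cv2.resize(f["pixels"][180:400,200:500,::-1],None,fx=2.5,fy=2.5))
B=np.array([554,45]);ux=np.array([.984,-.179]);n=np.array([.179,.984])
t=r.sense()["eef_pos"][:2]; print("tcp",(t-B)@ux,(t-B)@n)
E
```

```text
tcp 0.20097892808275475 -53.0974602542602
```

View pics/scene3.png

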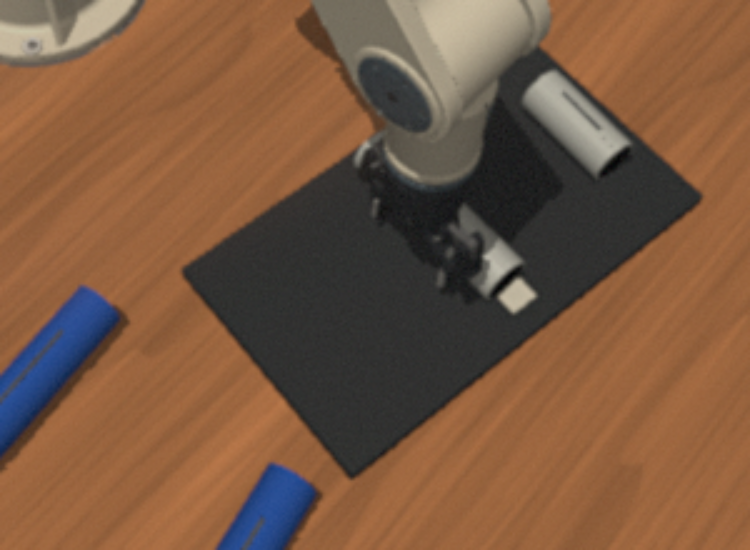

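The tube is over the band, with its end cap at crop (510,280) and the band's end showing at (517,295). I back off to measure it.

Call:
play_rows:
  rows:
    - {"dp":[-0.3,0,0],"turn":[0,0,0],"fingers":0}
    - {"dp":[-0.5,0,0],"turn":[0,0,0],"fingers":0}
    - {"dp":[-0.8,0,0],"turn":[0,0,0],"fingers":0}
    - {"dp":[-0.9,0,0],"turn":[0,0,0],"fingers":0}
    - {"dp":[-0.9,0,-0.3],"turn":[0,0,0],"fingers":0}

```text
clock: 5.88
eef_pos: [518.5, -142.8, 37.8]
tcp_rot: [-3.139, -0.0, 1.394]
contact_force: [-0.1, -0.0, -0.3]
opening: 1.003
grasp_force: 0.0
```

Call:
play_rows:
  rows:
    - {"dp":[-0.9,0,-0.4],"turn":[0,0,0],"fingers":0}
    - {"dp":[-0.9,0,-0.4],"turn":[0,0,0],"fingers":0}
    - {"dp":[-0.9,0,-0.4],"turn":[0,0,0],"fingers":0}
    - {"dp":[-0.9,0,-0.4],"turn":[0,0,0],"fingers":0}
    - {"dp":[-0.9,0,-0.4],"turn":[0,0,0],"fingers":0}

```text
clock: 6.3
eef_pos: [487.3, -321.0, 120.2]
tcp_rot: [-3.141, 0.0, 1.392]
contact_force: [0.8, -0.1, -0.1]
opening: 1.0
grasp_force: 0.0
```

```bash
python3 - <<'E'
from rig import r
from h import *
f=r.grab_frame("scene"); np.savez("scene4.npz",**f); cv2.imwrite("pics/scene4.png",cv2.resize(f["pixels"][180:400,200:500,::-1],None,fx=2.5,fy=2.5))
for o in find(f,[(410,198),(478,258),(342,367),(277,291)]): print(o)
f=r.grab_frame("top"); np.savez("top4.npz",**f)
for o in find(f,[(228,135),(395,164),(379,256),(207,222)]): print(o)
E
```

```text
(18, array([570.6, 230.7]), -0.208, 124, 57, [409, 208])
(43, array([576.4, 214.2]), -0.208, 121, 56, [409, 208])
(18, array([551. ,  54.1]), -0.164, 221, 55, [344, 233])
(43, array([557.2,  41.6]), -0.164, 216, 54, [344, 233])
(18, array([543.,  39.]), 1.394, 448, 231, [207, 153])
(43, array([536.1,  37.2]), 1.394, 437, 226, [207, 153])
```

View pics/scene4.png

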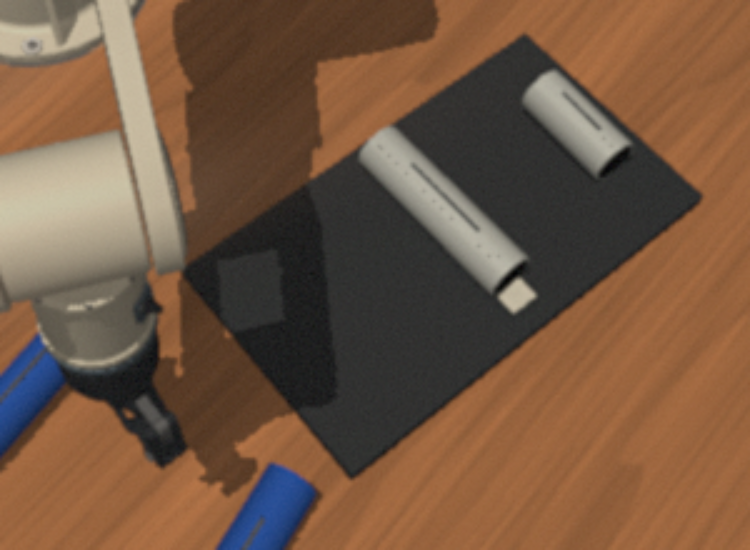

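The tube rests over the band, running from crop (375,140) to (512,277), with only the band's far end visible at (517,295). The short tube hasn't moved. Next I measure the tube separately from the band.

```bash
python3 - <<'E'
from h import *
from rig import r
B=np.array([554,45]);ux=np.array([.984,-.179]);n=np.array([.179,.984])
f=dict(np.load("scene4.npz"))
im=f["pixels"].astype(int); print("band px",im[298,406],"tube px",im[270,384], im[262,375])
# tube only: silhouette quad, near cap and far rim from the picture
for nm,c in (("near cap",(512,277)),("far top-rim mid",(374,140))):
    uv=(200+c[0]/2.5,180+c[1]/2.5)
    for z in (43,): q=w(f,uv,z)-B; print(nm,z,np.round([q@ux,q@n],1))
f2=dict(np.load("scene0.npz"))
m=lambda f,poly,k: None
# colour split
for key in ("scene4","top4"):
    f=dict(np.load(key+".npz")); im=f["pixels"].astype(int)
    warm=im[...,0]-im[...,2]
    g=((im.min(2)>75)&(warm<18)).astype(np.uint8)
    g=cv2.morphologyEx(cv2.morphologyEx(g,cv2.MORPH_OPEN,np.ones((3,3))),cv2.MORPH_CLOSE,np.ones((5,5)))
    k,l,st,ce=cv2.connectedComponentsWithStats(g)
    for i in range(1,k):
        if 300<st[i,4]<6000:
            q=np.array([w(f,p,43) for p in np.argwhere(l==i)[:,::-1]],np.float32); R=cv2.minAreaRect(q); c=np.array(R[0])-B
            if abs(c).max()<250: print(key,st[i].tolist(),"x,y",np.round([c@ux,c@n],1),np.round(R[1]),round(R[2],1))
E
```

```text
band px [189 179 157] tube px [184 181 168] [178 175 162]
near cap 43 [84.3 -1. ]
far top-rim mid 43 [-112.7   -5.4]
scene4 [409, 208, 42, 41, 832] x,y [ -8.2 170.8] [ 57. 120.] 78.1
scene4 [344, 231, 66, 65, 1520] x,y [-17.8  -3.1] [ 54. 197.] 80.6
```

```bash
python3 - <<'E'
from h import *
from rig import r
a=np.load("scene4.npz")["pixels"].astype(int); b=r.grab_frame("scene")["pixels"].astype(int)
d=np.abs(a-b)[225:305,340:420].mean(); print("change",d,r.sense()["clock"])
if d<4: print(r.sign_off())
E
```

```text
change 2.0884895833333332 6.45
the job is handed in; nothing more can be done
None
```

The long tube was rolled onto the band and lies still there, about 3 mm off the centreline, about 15 mm from the band's middle and about 1° off parallel. The short tube hasn't moved, the arm is clear, and the job is handed in at 6.45 s.

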